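# Change the bench over to the reserve supply

### The job

Change the bench over from the supply in use to the reserve: of the two switch boxes, one is on (its lever leans away from the robot) and the other is off (its lever leans towards the robot). First pull the lever that is on fully over towards the robot to off; only then push the lever of the other box fully over, away from the robot, to on, and leave both like that. The two must never be on at the same time.

Things in the scene. Friction and masses are not known exactly. Their poses are not given: they have to be found in the camera images.
- isolator_a: switch box that is ON at the start: grey metal box fixed to the table, 126 (x) x 96 (y) x 63 mm high, short black cable gland on its far end. Origin: centre of its underside; x points away from the robot within 30 degrees, z up. On top a T-shaped toggle lever swings in the x-z plane about a hinge at x = 0, 55 mm above the underside; see lever_a and lever_b for its sizes
- isolator_b: switch box that is OFF at the start: the same as isolator_a in shape, size, axes and lever; which of them stands on the left changes. The gland reaches to x = +80 mm and is 43 mm high
- lever_a (a joint): lean of isolator_a's lever, rad: 0 off, 30 degrees from upright to the box's -x (towards the robot); 0.52 upright; 1.04 on, 30 degrees to +x. Starts on. An over-centre mechanism holds it at either stop: about 4 N on the smooth bar move it, and 10 degrees past upright it snaps over by itself
- lever_b (a joint): the same for isolator_b; starts off. Each lever: steel arm 8 x 13 mm carrying a round black cross bar along the box's y, 16 mm thick, 60 mm long, centre line 70 mm from the hinge. At the stops the bar's centre is at x = +35 mm (on) or -35 mm (off), 116 mm above the table; upright, 125 mm

How it is judged (in metres and radians):
On the way:
1. the lever that was on is at off, while the other is still off (value of joint each of lever_a, lever_b below 0.17 rad), for 0.2 s.
At the end, for the whole second after the job is handed in: lever_a is at off and lever_b at on, each within 10 degrees (0.17 rad) of its stop and at rest (value of joint lever_a below 0.17 rad and value of joint lever_b above 0.87 rad and velocity of joint lever_a between -0.1 and 0.1 rad/s and velocity of joint lever_b between -0.1 and 0.1 rad/s); the robot touches nothing.
It fails at once if both supplies on at once: both levers past upright to the on side (value of joint each of lever_a, lever_b above 0.52 rad).
It also fails if it takes over 38 s, if anything falls off the work surface, if the arm or the gripper's body presses on something with over 40 N, if the wrist force passes 120 N, or if a joint passes its speed limit or range.

### The arm

A 6-joint arm with a two-finger parallel gripper is mounted at the origin on the work surface; the furniture and walls round the work are solid. World frame = base frame: x ahead of the robot, y to its left, z up, the work surface at z = 0. Lengths are in m, angles in degrees, forces in N, time in s.
With the tool pointing down it reaches from about 0.35 to 0.85 m from the base axis. Payload 8.1 kg.
Tool frame: the origin (TCP) lies midway between the tips of the shut fingers; the grasp point (between the pads) lies behind it (bot.tcp_to_grasp is the x of the grasp point in the tool frame, in m); x points along the fingers, y is the direction in which the jaws open and shut, and the axes are right-handed (so a half turn about x gives the same grasp; the last joint's range is limited). The gripper opens to 85 mm and grips with 20 to 120 N. Pads are 22 mm wide; open, the fingers measure 114 mm over their backs; the gripper's body (76 mm by 85 mm) begins 54 mm behind the grasp point. The pads swing forward as they close: fully open they stand 13 mm farther back than shut.
Start: joints at [62.372, 7.471, 85.268, -0, 87.261, -4.893], TCP at [0.232, 0.553, 0.202] pointing down, gripper open.
Joint ranges: [-169.43, 169.43], [-51.17, 129.36], [1.28, 143.12], [-76.62, 256.62], [0, 156.53], [-152.29, 152.29]. Speed limits (degrees/s): [136.94, 136.94, 159.86, 180, 180, 180].

### API

Orientations are given as [roll, pitch, yaw] about the fixed x, y, z axes, in that order (R = Rz(yaw) Ry(pitch) Rx(roll)).
In Python, from workcell import bot, viewer gives the robot as it stands. The module is installed in compiled form; this text tells all that it offers.
- The arm moves only by the tool play_rows, never from a script. Its argument "moves" is a list of rows, each an object of numbers: "tx", "ty", "tz": the shift along the tool's x, y, z in units of 40 mm (1.0 is 40 mm); "ax", "ay", "az": the turn, a rotation vector about the tool's x, y, z in units of 6 degrees (1.0 is 6 degrees); "jaw": the opening, from 0 (shut) to 1 (fully open). A call has 1 to 12 rows; each row shifts and turns the commanded pose from where the row before left it, along the tool's axes as they then stand; what a row does not reach is not made up. A row lasts 1/10 s, in which the tool goes at most 50 mm and 8.59 degrees, less where a joint would pass 70% of its speed; a pose out of reach is approached as far as the arm can. A call is refused whole if a number of a shift passes 1 or a number of a turn 1, either way. A call with a gripper value outside its range is refused whole. The fingers move at their own pace and stop on an object; "newtons" is the grip in N (left out, the last holds). Time passes only in rows, so rows that do not move let the fingers close. It gives the time, the measured TCP pose, the force and the opening at its end, in the units of the state.
- bot.state(): the state, without advancing time (a new reading comes with each control period).
- viewer.get_image(name): name is "side" or "top"; returns a dict with "pixels" (384x512x3 uint8, red, green, blue), "fx", "fy", "cx", "cy" (pixels), "extrinsics" (4x4, takes a point from world to camera coordinates). Camera axes: x right, y down, z forward; pixel columns grow to the right and rows downward; lengths in m; the calibration is good to about 2 mm. A picture is of the moment at which its call begins. There is no depth.
- bot.sign_off(): hands the job in, once; it reports no verdict.
The state is a dict: "clock": time; "q": joint angles; "qvel": joint speeds; "tau": joint torques, N m; "position": TCP position; "orientation": TCP orientation; "force": force on the tool from outside, world axes, zero at the start; "moment": the same for the moment, N m; "finger_gap": opening from 0.0 (shut) to 1.0 (fully open).
Only numpy, scipy, OpenCV 4.12 (cv2) and the standard library are available. Lean on these libraries where they do the work, as an engineer would, in place of code of your own. Each camera call takes 0.05 s, during which the arm holds its last target.

## Working session

There is one attempt and no reset: what is moved stays moved. The work goes in short steps, Python scripts to look and compute and a tool call to move; the robot and the scene stay as the last step left them, time stands still between calls to the robot, and variables do not carry over. Pictures are saved under pics/ and viewed, and the job is handed in when it is done.

Besides the shell and the picture viewer there is one more tool, called after "Request:" by a JSON object that holds its "op" and its "data", one argument or row to a line. play_rows: Moves the arm, as the interface text tells. Its arguments: {"type":"object","properties":{"moves":{"type":"array","items":{"type":"object","properties":{"tx":{"type":"number"},"ty":{"type":"number"},"tz":{"type":"number"},"ax":{"type":"number"},"ay":{"type":"number"},"az":{"type":"number"},"jaw":{"type":"number"}}}},"newtons":{"type":"number"}},"required":["moves"]}

```bash
mkdir -p pics; python3 - <<'E'
from workcell import bot, viewer
import cv2,pickle
for n in ("side","top"):
    im=viewer.get_image(n); pickle.dump(im,open(n+'.pkl','wb'))
    cv2.imwrite(f'pics/{n}0.png',im['pixels'][:,:,::-1])
    print(n,im['fx'],im['fy'],im['cx'],im['cy'],im['extrinsics'])
s=bot.state();print(s);print(bot.tcp_to_grasp)
E
```

```text
side 418.39994257032123 418.39994257032123 261.6597423984012 190.62606591448932 [[ 0.84056927 -0.54150266  0.01477064 -0.45739886]
 [-0.24717117 -0.40765921 -0.87904515  0.16948928]
 [ 0.48202667  0.73524747 -0.47650965  0.6464252 ]
 [ 0.          0.          0.          1.        ]]
top 408.39305538436685 408.39305538436685 250.8431042932586 194.02778029744806 [[ 0.01880782 -0.99981185  0.00474654 -0.00320636]
 [-0.98237989 -0.0193624  -0.18588933  0.51506511]
 [ 0.18594626 -0.00116673 -0.98255922  0.81827082]
 [ 0.          0.          0.          1.        ]]
{'clock': 0.1, 'q': array([ 6.23720279e+01,  7.51131889e+00,  8.53227222e+01, -9.45478648e-04,
        8.72612556e+01, -4.89358029e+00]), 'qvel': array([ 0.04655922, -0.11332908, -0.08227682,  0.01970158, -0.07351963,
        0.00100457]), 'tau': array([ 7.53635086e-04, -5.70948565e+01, -5.01944983e+01, -1.75602208e-04,
        8.14482453e-03,  7.14646058e-05]), 'position': array([0.23161583, 0.55290931, 0.2013468 ]), 'orientation': array([ -94.32583793,   89.90469869, -117.06018382]), 'force': array([ 0.14205044,  0.23537713, -0.18454022]), 'moment': array([ 0.00763331, -0.01440215,  0.04612239]), 'finger_gap': 1.003722319539728}
-0.0187
```

View pics/side0.png

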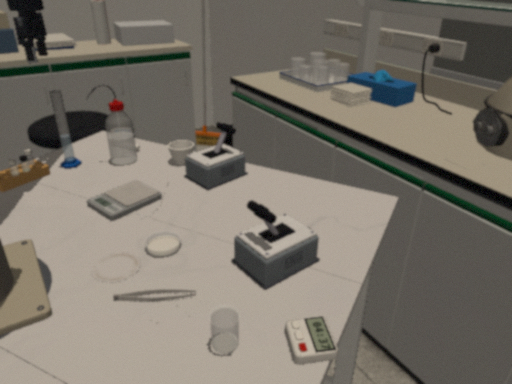

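View pics/top0.png

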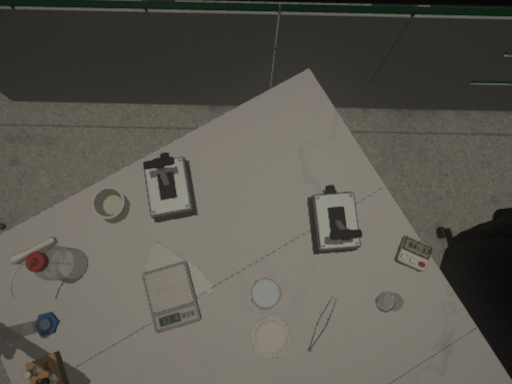

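```bash
python3 - <<'E'
import cv2,pickle,numpy as np
t=pickle.load(open('top.pkl','rb'))['pixels'][:,:,::-1]
a=cv2.resize(t[140:230,130:205],None,fx=5,fy=5,interpolation=2);b=cv2.resize(t[175:265,300:375],None,fx=5,fy=5,interpolation=2)
cv2.imwrite('pics/zt.png',np.hstack([a,b]))
s=pickle.load(open('side.pkl','rb'))['pixels'][:,:,::-1]
a=cv2.resize(s[110:200,175:255],None,fx=4,fy=4,interpolation=2);b=cv2.resize(s[195:285,225:325],None,fx=4,fy=4,interpolation=2)
cv2.imwrite('pics/zs.png',np.hstack([a,b]))
E
```

```text
(no output)
```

View pics/zt.png

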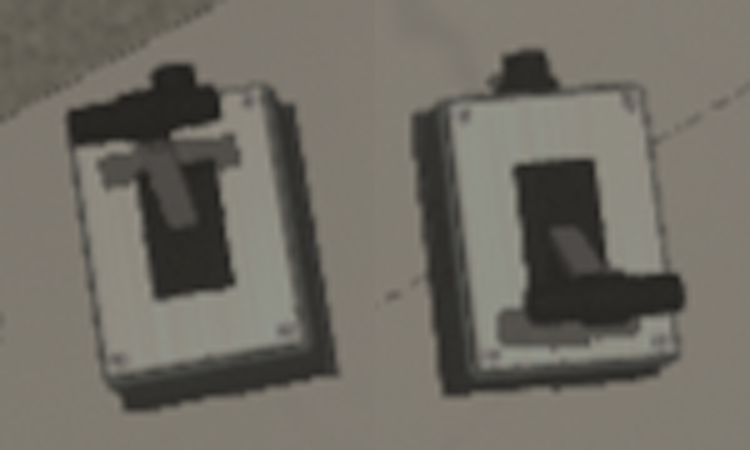

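View pics/zs.png

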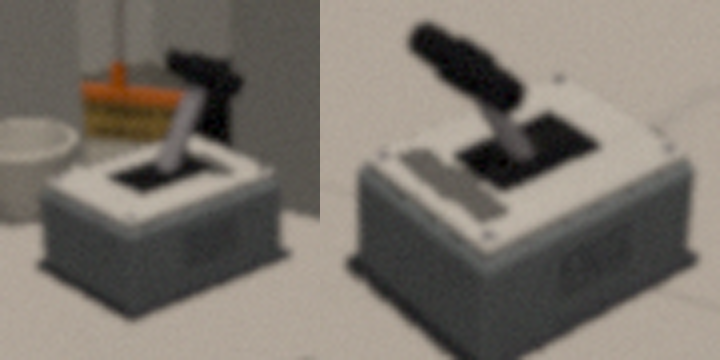

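```bash
cat > h.py <<'E'
import numpy as np,pickle
def ray(im,uv,z):
    E=im['extrinsics'];R=E[:3,:3];t=E[:3,3];c=-R.T@t
    uv=np.atleast_2d(np.array(uv,float))
    d=np.c_[(uv[:,0]-im['cx'])/im['fx'],(uv[:,1]-im['cy'])/im['fy'],np.ones(len(uv))]@R
    return c+d*((z-c[2])/d[:,2])[:,None]
def proj(im,P):
    E=im['extrinsics'];p=np.atleast_2d(P)@E[:3,:3].T+E[:3,3]
    return np.c_[im['fx']*p[:,0]/p[:,2]+im['cx'],im['fy']*p[:,1]/p[:,2]+im['cy']]
E
python3 - <<'E'
from h import *
import cv2
im=pickle.load(open('top.pkl','rb'));si=pickle.load(open('side.pkl','rb'))
C={'a':([(70,112),(265,88),(305,348),(108,380)],(130,140),[(68,125),(220,103)]),
'b':([(60,105),(265,88),(305,355),(100,372)],(300,175),[(152,303),(310,293)])}
g=cv2.cvtColor(im['pixels'],cv2.COLOR_RGB2GRAY)
for k,(c,o,bar) in C.items():
    f=lambda v:(np.array(v)-2)/5+o
    P=ray(im,f(c),.063);ctr=P.mean(0);e=[np.linalg.norm(P[i]-P[(i+1)%4]) for i in range(4)]
    x=(P[0]+P[1]-P[2]-P[3]);yaw=np.arctan2(x[1],x[0]);B=ray(im,f(bar),.116)
    u=np.array([np.cos(yaw),np.sin(yaw)]);m=B.mean(0)
    y2=P[0]+P[3]-P[1]-P[2]
    print(k,ctr,'yaw',np.degrees(yaw),np.degrees(np.arctan2(-y2[0],y2[1])),'edges',e);print(' bar',m,'len',np.linalg.norm(B[0]-B[1]),'off x',(m-ctr)[:2]@u,'y',(m-ctr)[:2]@[-u[1],u[0]])
    s=1 if k=='a' else -1
    R=np.array([[u[0],-u[1]],[u[1],u[0]]])
    for y in(.03,-.03):
        p=np.r_[ctr[:2]+R@[s*.035,y],.116];print('  bar end in side',proj(si,p))
    print('  side corners',[proj(si,np.r_[ctr[:2]+R@q,.063])[0].round(1) for q in([.063,.048],[.063,-.048],[-.063,-.048],[-.063,.048])])
E
```

```text
a [0.52657251 0.1824084  0.063     ] yaw 11.434179332166773 9.46435160961529 edges [np.float64(0.08273565961237082), np.float64(0.11316502718448357), np.float64(0.08193275561914544), np.float64(0.11611900148300286)]
 bar [0.56234274 0.19096155 0.116     ] len 0.0604343955627851 off x 0.03675590003112832 y 0.0012922325344648367
  bar end in side [[217.46624909 125.44584262]]
  bar end in side [[233.60703962 131.91857014]]
  side corners [array([222.3, 140.9]), array([247.6, 151.8]), array([206.1, 166.8]), array([181.3, 154.1])]
b [ 0.46063802 -0.1700421   0.063     ] yaw 7.372277578609083 5.85841374813484 edges [np.float64(0.0862440903539269), np.float64(0.11147192022037211), np.float64(0.08417374706256854), np.float64(0.11129989710919012)]
 bar [ 0.42734347 -0.17695309  0.116     ] len 0.0610162514969211 off x -0.0339061015219124 y -0.0025816376859478
  bar end in side [[247.97940879 204.13345151]]
  bar end in side [[272.11318094 219.39913668]]
  side corners [array([283.1, 208.3]), array([321.1, 230.7]), array([265.3, 259.5]), array([228.5, 232.2])]
```

```bash
python3 - <<'E'
from h import *
import cv2
from scipy.spatial.transform import Rotation as Ro
im=pickle.load(open('top.pkl','rb'));si=pickle.load(open('side.pkl','rb'))
def tri(p,q):
    A=[]
    for i,u in((im,p),(si,q)):
        K=np.array([[i['fx'],0,i['cx']],[0,i['fy'],i['cy']],[0,0,1]]);A.append(K@i['extrinsics'][:3])
    X=cv2.triangulatePoints(A[0],A[1],np.array(p,float),np.array(q,float));return (X[:3]/X[3]).ravel()
print('cap',tri((35,262),(116,103)))
print('cyl top',tri((18,257),(56,93)))
R=Ro.from_euler('xyz',[-94.32583793,89.90469869,-117.06018382],degrees=True).as_matrix();print(R.round(3))
for k in(1,2):print('axis',k,np.degrees(np.arctan2(R[1,k],R[0,k])))
p=np.array([.2316,.5529,.2013])
for n,c,yaw in(('a',(.5266,.1824),10.5),('b',(.4606,-.170),6.7)):
    y=np.radians(yaw);u=np.array([np.cos(y),np.sin(y)])
    for d in (.08,.062,.035,-.0,-.035,-.062,-.08):print(n,d,(np.array(c)+d*u).round(4))
E
```

```text
cap [0.36381478 0.39135021 0.15567745]
cyl top [0.29922848 0.4054126  0.19711434]
[[-0.001  0.386  0.922]
 [-0.001  0.922 -0.386]
 [-1.    -0.002 -0.   ]]
axis 1 67.26566007130812
axis 2 -22.73435185129997
a 0.08 [0.6053 0.197 ]
a 0.062 [0.5876 0.1937]
a 0.035 [0.561  0.1888]
a -0.0 [0.5266 0.1824]
a -0.035 [0.4922 0.176 ]
a -0.062 [0.4656 0.1711]
a -0.08 [0.4479 0.1678]
b 0.08 [ 0.5401 -0.1607]
b 0.062 [ 0.5222 -0.1628]
b 0.035 [ 0.4954 -0.1659]
b -0.0 [ 0.4606 -0.17  ]
b -0.035 [ 0.4258 -0.1741]
b -0.062 [ 0.399  -0.1772]
b -0.08 [ 0.3811 -0.1793]
```

Request:
{"op": "play_rows", "data": {
  "moves": [
    {"tx": -0.8,"ax": -0.875,"jaw": 0},
    {"tx": -0.8,"ax": -0.875,"jaw": 0},
    {"tx": -0.8,"ax": -0.875,"jaw": 0},
    {"tx": -0.4,"ax": -0.875,"jaw": 0},
    {"ax": -0.875,"jaw": 0},
    {"ax": -0.875,"jaw": 0},
    {"ty": -0.7,"tz": 0.5},
    {"ty": -0.7,"tz": 0.5},
    {"ty": -0.7,"tz": 0.5},
    {"ty": -0.7,"tz": 0.5},
    {"ty": -0.7,"tz": 0.5},
    {"ty": -0.7,"tz": 0.5}
  ]
}}

```text
$.moves[0]: bad value
```

```bash
cat > st.py <<'E'
from workcell import bot
import numpy as np
from scipy.spatial.transform import Rotation as Ro
s=bot.state();R=Ro.from_euler('xyz',s['orientation'],degrees=True).as_matrix()
print(s['clock'],s['position'].round(4),s['force'].round(1),s['finger_gap'],'zyaw',np.degrees(np.arctan2(R[1,2],R[0,2])),'x',R[:,0].round(3))
E
python3 st.py
```

```text
0.1 [0.2316 0.5529 0.2013] [ 0.1  0.2 -0.2] 1.003722319539728 zyaw -22.734351855071367 x [-0.001 -0.001 -1.   ]
```

Request:
{"op": "play_rows", "data": {
  "moves": [
    {"tx": -0.8,"ty": 0,"tz": 0,"ax": -0.875,"ay": 0,"az": 0,"jaw": 0.0}
  ]
}}

```text
clock: 0.2
position: [0.2303, 0.5504, 0.2283]
orientation: [-100.2, 89.4, -117.7]
force: [0.2, 0.3, -0.4]
finger_gap: 0.858
```

Request:
{"op": "play_rows", "data": {
  "moves": [
    {"tx": -0.8,"ty": 0,"tz": 0,"ax": -0.875,"ay": 0,"az": 0,"jaw": 0},
    {"tx": -0.8,"ty": 0,"tz": 0,"ax": -0.875,"ay": 0,"az": 0,"jaw": 0},
    {"tx": -0.4,"ty": 0,"tz": 0,"ax": -0.875,"ay": 0,"az": 0,"jaw": 0},
    {"tx": 0,"ty": 0,"tz": 0,"ax": -0.875,"ay": 0,"az": 0,"jaw": 0},
    {"tx": 0,"ty": 0,"tz": 0,"ax": -0.875,"ay": 0,"az": 0,"jaw": 0},
    {"tx": 0,"ty": -0.7,"tz": 0.5,"ax": 0,"ay": 0,"az": 0,"jaw": 0},
    {"tx": 0,"ty": -0.7,"tz": 0.5,"ax": 0,"ay": 0,"az": 0,"jaw": 0},
    {"tx": 0,"ty": -0.7,"tz": 0.5,"ax": 0,"ay": 0,"az": 0,"jaw": 0},
    {"tx": 0,"ty": -0.7,"tz": 0.5,"ax": 0,"ay": 0,"az": 0,"jaw": 0},
    {"tx": 0,"ty": -0.7,"tz": 0.5,"ax": 0,"ay": 0,"az": 0,"jaw": 0},
    {"tx": 0,"ty": -0.7,"tz": 0.5,"ax": 0,"ay": 0,"az": 0,"jaw": 0}
  ]
}}

```text
clock: 1.3
position: [0.3767, 0.4044, 0.3138]
orientation: [-147.2, 90.0, -138.4]
force: [0.8, -0.3, 0.1]
finger_gap: -0.004
```

```bash
cat >> st.py <<'E'
import sys
if len(sys.argv)>1:
    d=np.array([float(v) for v in sys.argv[1:4]])-s['position'];print('units to target',(R.T@d/.04).round(2))
E
python3 st.py .610 .198 .2
```

```text
1.3 [0.3767 0.4044 0.3138] [ 0.8 -0.3  0.1] -0.003656879008560929 zyaw 8.773277340238618 x [-0.001 -0.001 -1.   ]
units to target [ 2.84 -5.99  4.98]
```

Request:
{"op": "play_rows", "data": {
  "moves": [
    {"tx": 0,"ty": -0.7,"tz": 0.6,"ax": 0,"ay": 0,"az": 0,"jaw": 0},
    {"tx": 0,"ty": -0.7,"tz": 0.6,"ax": 0,"ay": 0,"az": 0,"jaw": 0},
    {"tx": 0,"ty": -0.7,"tz": 0.6,"ax": 0,"ay": 0,"az": 0,"jaw": 0},
    {"tx": 0,"ty": -0.7,"tz": 0.6,"ax": 0,"ay": 0,"az": 0,"jaw": 0},
    {"tx": 0,"ty": -0.7,"tz": 0.6,"ax": 0,"ay": 0,"az": 0,"jaw": 0},
    {"tx": 0.4,"ty": -0.7,"tz": 0.6,"ax": 0,"ay": 0,"az": 0,"jaw": 0},
    {"tx": 0.6,"ty": -0.7,"tz": 0.6,"ax": 0,"ay": 0,"az": 0,"jaw": 0},
    {"tx": 0.6,"ty": -0.5,"tz": 0.4,"ax": 0,"ay": 0,"az": 0,"jaw": 0},
    {"tx": 0.6,"ty": -0.3,"tz": 0.2,"ax": 0,"ay": 0,"az": 0,"jaw": 0},
    {"tx": 0.5,"ty": 0,"tz": 0,"ax": 0,"ay": 0,"az": 0,"jaw": 0},
    {"tx": 0,"ty": 0,"tz": 0,"ax": 0,"ay": 0,"az": 0,"jaw": 0},
    {"tx": 0,"ty": 0,"tz": 0,"ax": 0,"ay": 0,"az": 0,"jaw": 0}
  ]
}}

```text
clock: 2.5
position: [0.6001, 0.2096, 0.206]
orientation: [-178.9, 89.9, -170.2]
force: [0.2, 0.0, 0.4]
finger_gap: -0.002
```

```bash
python3 st.py .610 .198 .103; python3 - <<'E'
from workcell import viewer
import cv2,numpy as np
a=viewer.get_image('side')['pixels'];b=viewer.get_image('top')['pixels']
a=cv2.resize(a[40:220,120:300],None,fx=2.2,fy=2.2);b=cv2.resize(b[80:260,100:280],None,fx=2.2,fy=2.2)
cv2.imwrite('pics/h1.png',np.hstack([a,b])[:,:,::-1])
E
```

```text
2.5 [0.6001 0.2096 0.206 ] [0.2 0.  0.4] -0.0017886232389083168 zyaw 8.768406361326225 x [-0.001 -0.    -1.   ]
units to target [ 2.57 -0.32  0.21]
```

View pics/h1.png

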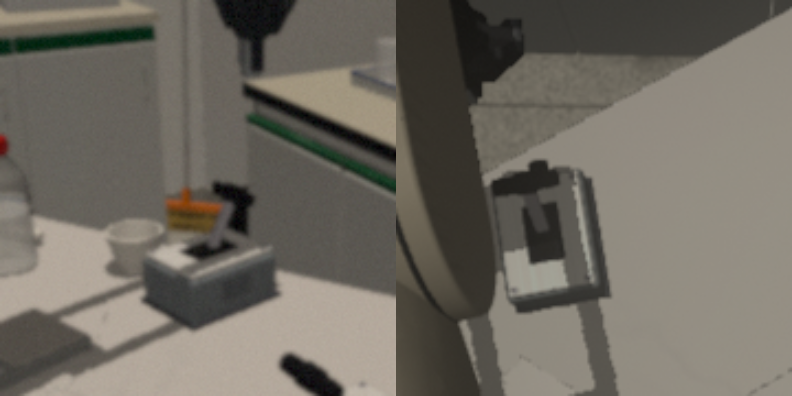

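```bash
python3 - <<'E'
from h import *
im=pickle.load(open('top.pkl','rb'));si=pickle.load(open('side.pkl','rb'))
for z in(0,.1,-.3,-.6):
    p=ray(si,[(207,145)],z);print(z,p,proj(im,p))
E
```

```text
0 [[ 5.98655294e-01  3.77056516e-01 -5.55111512e-17]] [[ 88.68445623 158.71444971]]
0.1 [[0.49431943 0.15476488 0.1       ]] [[176.29839119 197.9872307 ]]
-0.3 [[ 0.91166288  1.04393144 -0.3       ]] [[-77.8302819   84.07453262]]
-0.6 [[ 1.22467046  1.71080635 -0.6       ]] [[-172.54334789   41.61957955]]
```

Request:
{"op": "play_rows", "data": {
  "moves": [
    {"tx": 0.2,"ty": -0.3,"tz": 0.2,"ax": 0,"ay": 0,"az": 0,"jaw": 0},
    {"tx": 0.6,"ty": 0,"tz": 0,"ax": 0,"ay": 0,"az": 0,"jaw": 0},
    {"tx": 0.6,"ty": 0,"tz": 0,"ax": 0,"ay": 0,"az": 0,"jaw": 0},
    {"tx": 0.6,"ty": 0,"tz": 0,"ax": 0,"ay": 0,"az": 0,"jaw": 0},
    {"tx": 0.5,"ty": 0,"tz": 0,"ax": 0,"ay": 0,"az": 0,"jaw": 0},
    {"tx": 0,"ty": 0,"tz": 0,"ax": 0,"ay": 0,"az": 0,"jaw": 0},
    {"tx": 0,"ty": 0,"tz": 0,"ax": 0,"ay": 0,"az": 0,"jaw": 0}
  ]
}}

```text
clock: 3.3
position: [0.6107, 0.1986, 0.1068]
orientation: [-41.1, 90.0, -32.4]
force: [0.8, -0.1, -0.4]
finger_gap: 0.0
```

```bash
python3 st.py .5266 .1824 .103; python3 - <<'E'
from workcell import viewer
import cv2,numpy as np
a=viewer.get_image('side')['pixels']
a=cv2.resize(a[70:210,150:290],None,fx=4,fy=4)
cv2.imwrite('pics/h2.png',a[:,:,::-1])
E
```

```text
3.3 [0.6107 0.1986 0.1068] [ 0.8 -0.1 -0.4] 0.000454696248552063 zyaw 8.763299023100291 x [ 0. -0. -1.]
units to target [ 0.09 -0.08 -2.14]
```

View pics/h2.png

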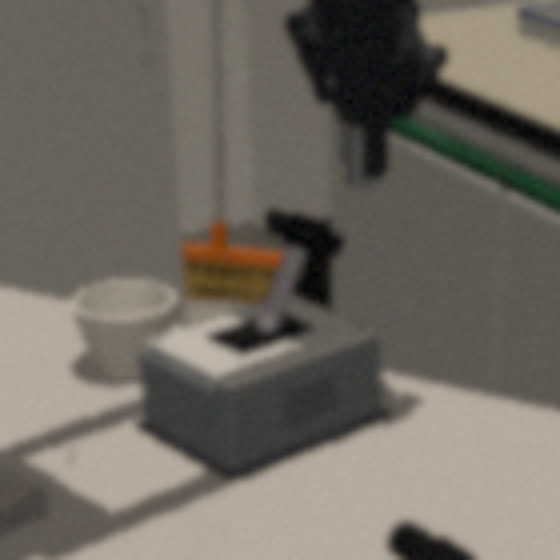

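```bash
python3 - <<'E'
from workcell import viewer
import cv2,numpy as np,pickle
a=viewer.get_image('side')['pixels'];t=viewer.get_image('top')['pixels']
s=pickle.load(open('side.pkl','rb'))['pixels']
d=np.clip(cv2.absdiff(a,s).astype(int)*4,0,255).astype(np.uint8)
g=np.clip((a.astype(int)-40)*2,0,255).astype(np.uint8)
f=lambda x:cv2.resize(x[70:160,200:285],None,fx=4.5,fy=4.5,interpolation=0)
cv2.imwrite('pics/h3.png',np.hstack([f(d),f(g)])[:,:,::-1])
cv2.imwrite('pics/h3t.png',cv2.resize(t[100:260,80:280],None,fx=3,fy=3)[:,:,::-1])
E
```

```text
(no output)
```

View pics/h3.png

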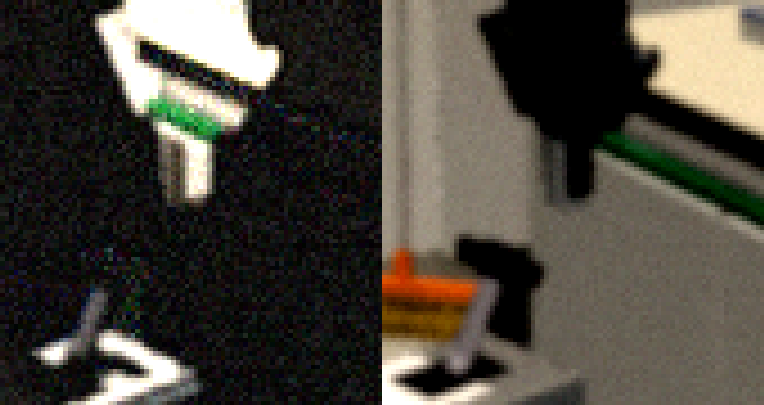

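View pics/h3t.png

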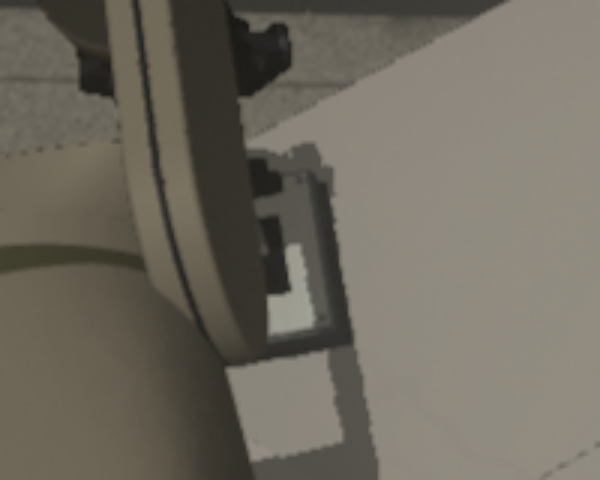

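Request:
{"op": "play_rows", "data": {
  "moves": [
    {"tx": 0.4,"ty": 0,"tz": 0,"ax": 0,"ay": 0,"az": 0,"jaw": 0},
    {"tx": 0.35,"ty": 0,"tz": 0,"ax": 0,"ay": 0,"az": 0,"jaw": 0},
    {"tx": 0,"ty": 0,"tz": 0,"ax": 0,"ay": 0,"az": 0,"jaw": 0},
    {"tx": 0,"ty": 0,"tz": 0,"ax": 0,"ay": 0,"az": 0,"jaw": 0}
  ]
}}

```text
clock: 3.85
position: [0.6093, 0.1987, 0.0749]
orientation: [-175.3, 89.9, -166.5]
force: [-0.6, -0.3, -0.8]
finger_gap: -0.003
```

```bash
python3 st.py .5266 .1824 .077; python3 - <<'E'
from workcell import viewer
import cv2,numpy as np,pickle
from h import *
a=viewer.get_image('side')
s=pickle.load(open('side.pkl','rb'))['pixels']
print(np.abs(a['extrinsics']-pickle.load(open('side.pkl','rb'))['extrinsics']).max(),a['cy'],a['cx'])
from workcell import bot
print(proj(a,bot.state()['position']))
a=a['pixels']
g=np.clip((a.astype(int)-40)*2,0,255).astype(np.uint8)
d=np.clip(cv2.absdiff(a,s).astype(int)*4,0,255).astype(np.uint8)
f=lambda x:cv2.resize(x[70:170,200:285],None,fx=4.5,fy=4.5,interpolation=0)
cv2.imwrite('pics/h4.png',np.hstack([f(d),f(g)])[:,:,::-1])
E
```

```text
3.85 [0.6093 0.1987 0.0749] [-0.6 -0.3 -0.8] -0.002764106862851225 zyaw 8.769179008649285 x [-0.002 -0.001 -1.   ]
units to target [-0.05 -0.09 -2.1 ]
0.0 190.62606591448932 261.6597423984012
[[241.2386005  139.25581754]]
```

View pics/h4.png

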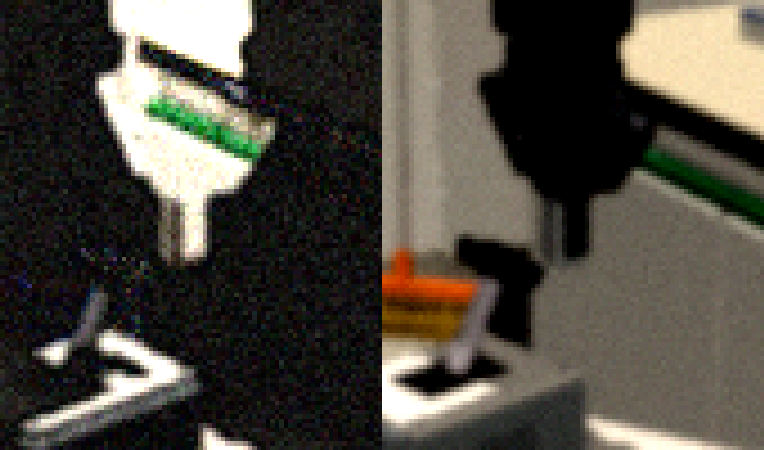

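Request:
{"op": "play_rows", "data": {
  "moves": [
    {"tx": 0,"ty": 0,"tz": -0.4,"ax": 0,"ay": 0,"az": 0,"jaw": 0},
    {"tx": 0,"ty": 0,"tz": -0.3,"ax": 0,"ay": 0,"az": 0,"jaw": 0},
    {"tx": 0,"ty": -0.05,"tz": -0.2,"ax": 0,"ay": 0,"az": 0,"jaw": 0},
    {"tx": 0,"ty": -0.05,"tz": -0.2,"ax": 0,"ay": 0,"az": 0,"jaw": 0},
    {"tx": 0,"ty": 0,"tz": 0,"ax": 0,"ay": 0,"az": 0,"jaw": 0},
    {"tx": 0,"ty": 0,"tz": 0,"ax": 0,"ay": 0,"az": 0,"jaw": 0}
  ]
}}

```text
clock: 4.5
position: [0.5687, 0.1884, 0.0775]
orientation: [1.7, 89.8, 10.5]
force: [4.5, 0.8, 2.5]
finger_gap: 0.0
```

```bash
python3 st.py .5266 .1824 .077; python3 - <<'E'
from workcell import viewer
import cv2,numpy as np,pickle
a=viewer.get_image('side')['pixels']
g=np.clip((a.astype(int)-40)*2,0,255).astype(np.uint8)
f=lambda x:cv2.resize(x[70:200,165:285],None,fx=4.5,fy=4.5)
cv2.imwrite('pics/h5.png',f(g)[:,:,::-1])
E
```

```text
4.5 [0.5687 0.1884 0.0775] [4.5 0.8 2.5] 0.00026888749830275744 zyaw 8.758904080338965 x [ 0.003  0.001 -1.   ]
units to target [ 0.01  0.01 -1.06]
```

View pics/h5.png

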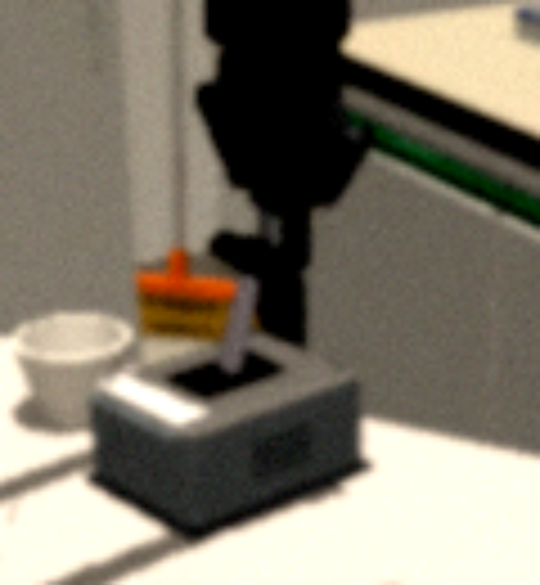

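Request:
{"op": "play_rows", "data": {
  "moves": [
    {"tx": 0,"ty": 0,"tz": -0.2,"ax": 0,"ay": 0,"az": 0,"jaw": 0},
    {"tx": 0,"ty": 0,"tz": -0.2,"ax": 0,"ay": 0,"az": 0,"jaw": 0},
    {"tx": 0,"ty": 0,"tz": -0.2,"ax": 0,"ay": 0,"az": 0,"jaw": 0},
    {"tx": 0,"ty": 0,"tz": -0.2,"ax": 0,"ay": 0,"az": 0,"jaw": 0},
    {"tx": 0,"ty": 0,"tz": -0.2,"ax": 0,"ay": 0,"az": 0,"jaw": 0},
    {"tx": 0,"ty": 0,"tz": 0,"ax": 0,"ay": 0,"az": 0,"jaw": 0},
    {"tx": 0,"ty": 0,"tz": 0,"ax": 0,"ay": 0,"az": 0,"jaw": 0},
    {"tx": 0,"ty": 0,"tz": 0,"ax": 0,"ay": 0,"az": 0,"jaw": 0}
  ]
}}

```text
clock: 5.35
position: [0.5281, 0.1822, 0.0764]
orientation: [4.1, 90.0, 12.9]
force: [-0.3, 0.5, -0.9]
finger_gap: -0.001
```

```bash
python3 st.py .5266 .1824 .077; python3 - <<'E'
from workcell import viewer
import cv2,numpy as np,pickle
a=viewer.get_image('side')['pixels']
g=np.clip((a.astype(int)-40)*2,0,255).astype(np.uint8)
f=lambda x:cv2.resize(x[70:200,165:285],None,fx=4.5,fy=4.5)
cv2.imwrite('pics/h6.png',f(g)[:,:,::-1])
E
```

```text
5.35 [0.5281 0.1822 0.0764] [-0.3  0.5 -0.9] -0.0014305640097208524 zyaw 8.766323326393929 x [ 0.  0. -1.]
units to target [-0.01  0.01 -0.04]
```

View pics/h6.png

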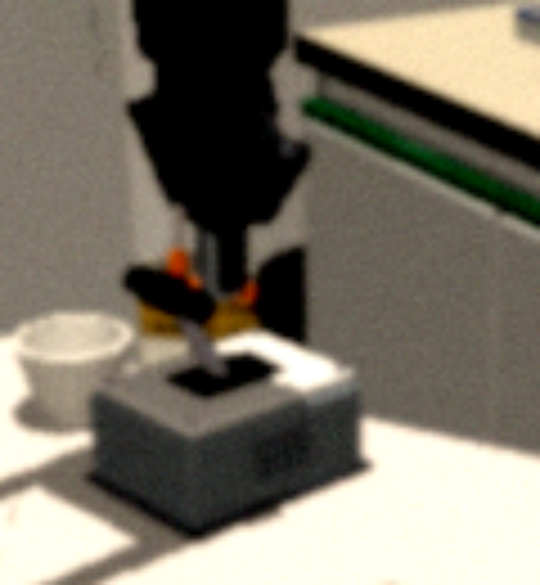

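Request:
{"op": "play_rows", "data": {
  "moves": [
    {"tx": -0.8,"ty": 0,"tz": 0.1,"ax": 0,"ay": 0,"az": 0,"jaw": 0},
    {"tx": -0.8,"ty": 0,"tz": 0,"ax": 0,"ay": 0,"az": 0,"jaw": 0},
    {"tx": -0.8,"ty": 0,"tz": 0,"ax": 0,"ay": 0,"az": 0,"jaw": 0},
    {"tx": -0.8,"ty": 0,"tz": 0,"ax": 0,"ay": 0,"az": 0,"jaw": 0},
    {"tx": -0.4,"ty": -0.4,"tz": -0.2,"ax": 0,"ay": 0,"az": 0,"jaw": 0},
    {"tx": 0,"ty": -0.7,"tz": -0.5,"ax": 0,"ay": 0,"az": 0,"jaw": 0},
    {"tx": 0,"ty": -0.7,"tz": -0.5,"ax": 0,"ay": 0,"az": 0,"jaw": 0},
    {"tx": 0,"ty": -0.7,"tz": -0.5,"ax": 0,"ay": 0,"az": 0,"jaw": 0},
    {"tx": 0,"ty": -0.7,"tz": -0.5,"ax": 0,"ay": 0,"az": 0,"jaw": 0},
    {"tx": 0,"ty": -0.7,"tz": -0.5,"ax": 0,"ay": 0,"az": 0,"jaw": 0},
    {"tx": 0,"ty": -0.7,"tz": -0.5,"ax": 0,"ay": 0,"az": 0,"jaw": 0},
    {"tx": 0,"ty": -0.7,"tz": -0.5,"ax": 0,"ay": 0,"az": 0,"jaw": 0}
  ]
}}

```text
clock: 6.6
position: [0.4174, -0.0504, 0.2205]
orientation: [-29.4, 90.0, -20.6]
force: [0.5, -1.0, -0.2]
finger_gap: 0.001
```

Request:
{"op": "play_rows", "data": {
  "moves": [
    {"tx": 0,"ty": -0.7,"tz": -0.5,"ax": 0.2,"ay": 0,"az": 0,"jaw": 0},
    {"tx": 0,"ty": -0.7,"tz": -0.5,"ax": 0.2,"ay": 0,"az": 0,"jaw": 0},
    {"tx": 0,"ty": -0.7,"tz": -0.5,"ax": 0,"ay": 0,"az": 0,"jaw": 0},
    {"tx": 0,"ty": -0.3,"tz": 0,"ax": 0,"ay": 0,"az": 0,"jaw": 0},
    {"tx": 0,"ty": 0,"tz": 0,"ax": 0,"ay": 0,"az": 0,"jaw": 0}
  ]
}}

```text
clock: 7.1
position: [0.371, -0.1537, 0.2205]
orientation: [-31.6, 90.0, -25.4]
force: [-0.8, 0.3, -0.4]
finger_gap: -0.001
```

```bash
python3 st.py .376 -.180 .077; python3 - <<'E'
from workcell import viewer
import cv2,numpy as np,pickle
a=viewer.get_image('side')['pixels']
cv2.imwrite('pics/h7.png',cv2.resize(a[80:330,140:390],None,fx=2.3,fy=2.3)[:,:,::-1])
E
```

```text
7.1 [ 0.371  -0.1537  0.2205] [-0.8  0.3 -0.4] -0.0010826934781291973 zyaw 6.196637902291087 x [ 0.001 -0.    -1.   ]
units to target [ 3.59 -0.67  0.05]
```

View pics/h7.png

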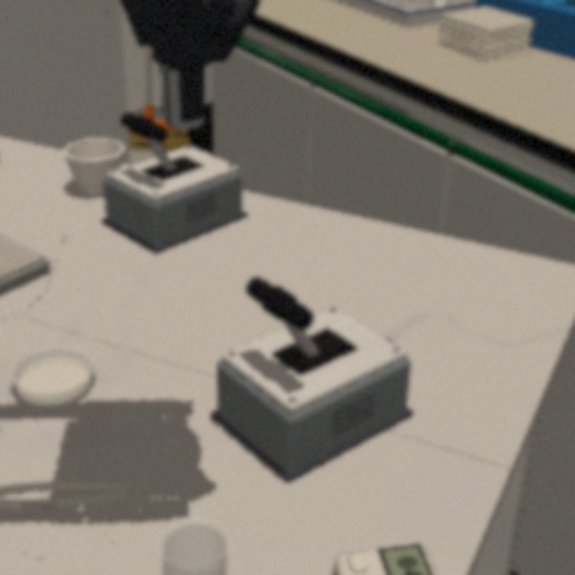

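Request:
{"op": "play_rows", "data": {
  "moves": [
    {"tx": 0,"ty": -0.35,"tz": 0,"ax": 0,"ay": 0,"az": 0,"jaw": 0},
    {"tx": 0,"ty": -0.3,"tz": 0,"ax": 0,"ay": 0,"az": 0,"jaw": 0},
    {"tx": 0.7,"ty": 0,"tz": 0,"ax": 0,"ay": 0,"az": 0,"jaw": 0},
    {"tx": 0.7,"ty": 0,"tz": 0,"ax": 0,"ay": 0,"az": 0,"jaw": 0},
    {"tx": 0.7,"ty": 0,"tz": 0,"ax": 0,"ay": 0,"az": 0,"jaw": 0},
    {"tx": 0.7,"ty": 0,"tz": 0,"ax": 0,"ay": 0,"az": 0,"jaw": 0},
    {"tx": 0.5,"ty": 0,"tz": 0,"ax": 0,"ay": 0,"az": 0,"jaw": 0},
    {"tx": 0.25,"ty": 0,"tz": 0,"ax": 0,"ay": 0,"az": 0,"jaw": 0},
    {"tx": 0,"ty": 0,"tz": 0,"ax": 0,"ay": 0,"az": 0,"jaw": 0},
    {"tx": 0,"ty": 0,"tz": 0,"ax": 0,"ay": 0,"az": 0,"jaw": 0}
  ]
}}

```text
clock: 8.15
position: [0.3743, -0.1785, 0.0791]
orientation: [-39.9, 90.0, -33.5]
force: [0.5, -0.2, -0.2]
finger_gap: -0.003
```

```bash
python3 st.py .4606 -.170 .077; python3 - <<'E'
from workcell import viewer
import cv2,numpy as np,pickle
a=viewer.get_image('side')['pixels']
cv2.imwrite('pics/h8.png',cv2.resize(a[80:330,140:390],None,fx=2.3,fy=2.3)[:,:,::-1])
E
```

```text
8.15 [ 0.3743 -0.1785  0.0791] [ 0.5 -0.2 -0.2] -0.003260197613393393 zyaw 6.385307442948524 x [ 0.001 -0.    -1.   ]
units to target [ 0.05 -0.03  2.17]
```

View pics/h8.png

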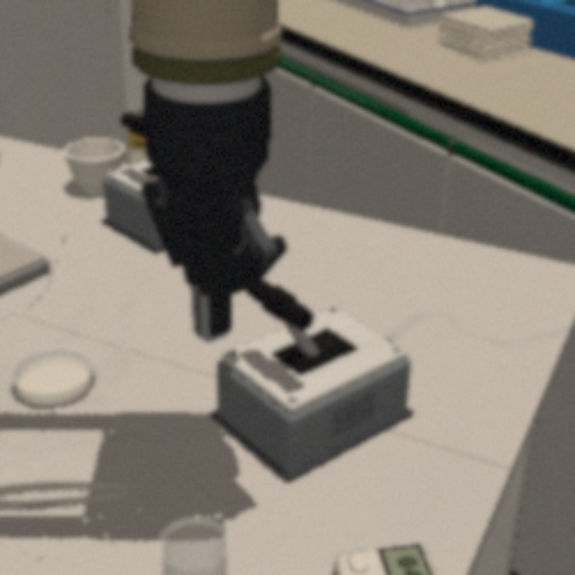

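Request:
{"op": "play_rows", "data": {
  "moves": [
    {"tx": 0,"ty": 0,"tz": 0.4,"ax": 0,"ay": 0,"az": 0,"jaw": 0},
    {"tx": 0,"ty": 0,"tz": 0.3,"ax": 0,"ay": 0,"az": 0,"jaw": 0},
    {"tx": 0,"ty": 0,"tz": 0.2,"ax": 0,"ay": 0,"az": 0,"jaw": 0},
    {"tx": 0,"ty": 0,"tz": 0.2,"ax": 0,"ay": 0,"az": 0,"jaw": 0},
    {"tx": 0,"ty": 0,"tz": 0,"ax": 0,"ay": 0,"az": 0,"jaw": 0}
  ]
}}

```text
clock: 8.7
position: [0.418, -0.1736, 0.079]
orientation: [-79.5, 90.0, -73.1]
force: [-2.6, -2.5, 0.4]
finger_gap: 0.002
```

Request:
{"op": "play_rows", "data": {
  "moves": [
    {"tx": 0,"ty": 0,"tz": 0.2,"ax": 0,"ay": 0,"az": 0,"jaw": 0},
    {"tx": 0,"ty": 0,"tz": 0.2,"ax": 0,"ay": 0,"az": 0,"jaw": 0},
    {"tx": 0,"ty": 0,"tz": 0.2,"ax": 0,"ay": 0,"az": 0,"jaw": 0},
    {"tx": 0,"ty": 0,"tz": 0.2,"ax": 0,"ay": 0,"az": 0,"jaw": 0},
    {"tx": 0,"ty": 0,"tz": 0.2,"ax": 0,"ay": 0,"az": 0,"jaw": 0},
    {"tx": 0,"ty": 0,"tz": 0,"ax": 0,"ay": 0,"az": 0,"jaw": 0},
    {"tx": 0,"ty": 0,"tz": 0,"ax": 0,"ay": 0,"az": 0,"jaw": 0}
  ]
}}

```text
clock: 9.4
position: [0.4573, -0.1687, 0.0781]
orientation: [140.8, 90.0, 147.2]
force: [-0.6, -0.1, -0.2]
finger_gap: 0.002
```

```bash
python3 st.py .4606 -.170 .077; python3 - <<'E'
from workcell import viewer
import cv2,numpy as np,pickle
a=viewer.get_image('side')['pixels']
cv2.imwrite('pics/h9.png',cv2.resize(a[80:330,140:390],None,fx=2.3,fy=2.3)[:,:,::-1])
E
```

```text
9.4 [ 0.4573 -0.1687  0.0781] [-0.6 -0.1 -0.2] 0.0018661359062753923 zyaw 6.395283736491979 x [-0.  0. -1.]
units to target [ 0.03 -0.04  0.08]
```

View pics/h9.png

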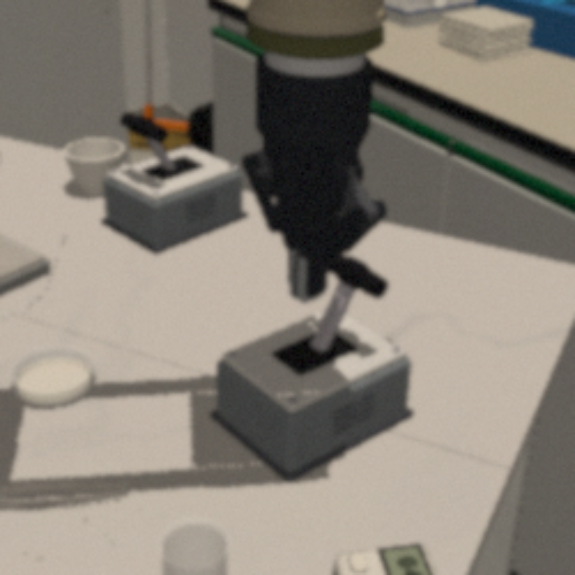

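B has snapped over to on and A is still off. I'll back off towards the robot and rise.

Request:
{"op": "play_rows", "data": {
  "moves": [
    {"tx": -0.3,"ty": 0,"tz": -0.2,"ax": 0,"ay": 0,"az": 0,"jaw": 0},
    {"tx": -0.7,"ty": 0,"tz": 0,"ax": 0,"ay": 0,"az": 0,"jaw": 0},
    {"tx": -0.7,"ty": 0,"tz": 0,"ax": 0,"ay": 0,"az": 0,"jaw": 0},
    {"tx": -0.7,"ty": 0,"tz": 0,"ax": 0,"ay": 0,"az": 0,"jaw": 0},
    {"tx": -0.7,"ty": 0,"tz": 0,"ax": 0,"ay": 0,"az": 0,"jaw": 0},
    {"tx": -0.6,"ty": 0.6,"tz": 0,"ax": 0,"ay": 0,"az": 0,"jaw": 0},
    {"tx": -0.4,"ty": 0.7,"tz": 0,"ax": 0,"ay": 0,"az": 0,"jaw": 0},
    {"tx": 0,"ty": 0.7,"tz": 0,"ax": 0,"ay": 0,"az": 0,"jaw": 0},
    {"tx": 0,"ty": 0.7,"tz": 0,"ax": 0,"ay": 0,"az": 0,"jaw": 0},
    {"tx": 0,"ty": 0.4,"tz": 0,"ax": 0,"ay": 0,"az": 0,"jaw": 0},
    {"tx": 0,"ty": 0,"tz": 0,"ax": 0,"ay": 0,"az": 0,"jaw": 0},
    {"tx": 0,"ty": 0,"tz": 0,"ax": 0,"ay": 0,"az": 0,"jaw": 0}
  ]
}}

```text
clock: 10.65
position: [0.4354, -0.0467, 0.2423]
orientation: [-70.0, 90.0, -63.5]
force: [0.2, -0.5, 1.2]
finger_gap: -0.003
```

```bash
python3 st.py; python3 - <<'E'
from workcell import viewer
import cv2,numpy as np,pickle
a=viewer.get_image('side')['pixels'];b=viewer.get_image('top')['pixels']
f=lambda x:cv2.resize(x,None,fx=2.2,fy=2.2)
cv2.imwrite('pics/h10.png',np.hstack([f(a[100:290,160:340]),f(b[120:310,250:400])])[:,:,::-1])
from h import *
si=pickle.load(open('side.pkl','rb'))
for n,c,yaw,s in(('a',(.5266,.1824),10.5,-1),('b',(.4606,-.170),6.7,1)):
    y=np.radians(yaw);R=np.array([[np.cos(y),-np.sin(y)],[np.sin(y),np.cos(y)]])
    for w in(.03,-.03):
        p=proj(si,np.r_[c+R@[s*.035,w],.116])[0];print(n,p,(p-[160,100])*2.2)
E
```

```text
10.65 [ 0.4354 -0.0467  0.2423] [ 0.2 -0.5  1.2] -0.0031357193373644015 zyaw 6.416809825413173 x [ 0. -0. -1.]
a [194.04988757 132.13443163] [74.90975265 70.69574958]
a [209.63997359 139.27454734] [109.20794191  86.40400414]
b [279.74114962 191.45198075] [263.43052916 201.19435765]
b [304.0159084  205.22716895] [316.83499847 231.4997717 ]
```

View pics/h10.png

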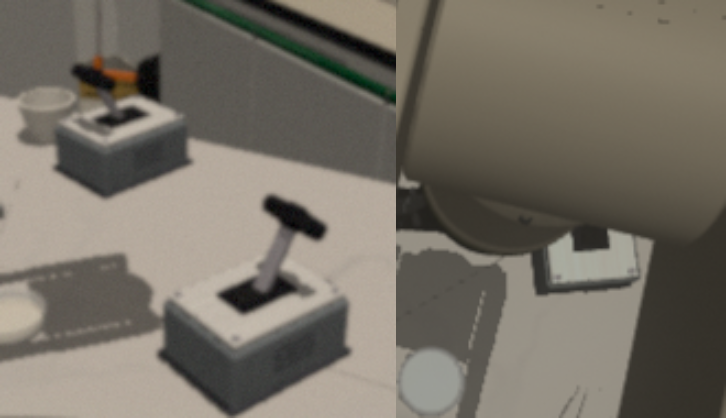

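The side picture shows both bars where their end stops should put them. A's ends are near (75,70) and (110,87), where off was predicted. B's are near (268,203) and (322,232), within about 3 image pixels of on. The arm is clear, so I'm handing in.

```bash
python3 -c "
from workcell import bot
print(bot.sign_off())"
```

```text
the job is handed in; nothing more can be done
None
```

The bench is changed over to the reserve and handed in at about 10.7 s of the 38 s allowed; sign-off reported no verdict. With the fingers shut, I pulled isolator_a's lever (left box) towards the robot until it snapped to off. I saw it at off in the side picture before pushing isolator_b's lever away from the robot until it snapped to on, so the two were never on together.

- **Last checks:** in the final side picture both bars lie within about 3 pixels of where their end stops should put them, A at off and B at on. The gripper was at z = 0.24 m, clear of everything, and the measured force was close to zero. The highest reading after any move was about 5 N, well under the limits. The top view could not confirm the final state, because the arm hid most of box B.
- **One disagreement:** the fingertips looked about 25–35 mm higher in the side camera than the reported TCP. I did not find out why. I pushed at a reported z of about 0.077 m, which was safe for either reading, and both levers moved as expected.

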